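Clear the jammed outlet tube of a test-cartridge dispenser

ROBOT

A 6-joint arm with a two-finger parallel gripper is mounted at the origin on the work surface. World frame = base frame: x ahead of the robot, y to its left, z up, the work surface at z = 0. Lengths are in m, angles in degrees, forces in N, time in s.
With the tool pointing down it reaches from about 0.25 to 0.725 m from the base axis. Payload 9.7 kg.
Tool frame: the origin (TCP) lies at the very end of the fingers, on their centre line; the grasp point (between the pads) lies 19 mm behind it; z points along the fingers, y is the direction in which the jaws open and shut (so a half turn about z gives the same grasp; the last joint's range is limited). The gripper opens to 85 mm and grips with 20 to 120 N. Pads are 22 mm wide; open, the fingers measure 114 mm over their backs; the gripper's body (76 mm by 85 mm) begins 54 mm behind the grasp point. The pads swing forward as they close: fully open they stand 13 mm farther back than shut.
Start: joints at [-73.682, 4.979, 10.078, 95.1, 0, 90], TCP at [0.155, -0.528, 0.21] pointing down, gripper open.
Joint ranges: [-179.16, 179.16], [-48.56, 103.87], [-65.8, 70.77], [-126.05, 130.52], [-82.76, 87.17], [-180, 180]. Speed limits (degrees/s): [127.2, 127.2, 147.25, 180, 180, 180].

INTERFACE

Orientations are given as [roll, pitch, yaw] about the fixed x, y, z axes, in that order (R = Rz(yaw) Ry(pitch) Rx(roll)).
In Python, from workcell import bot gives the robot as it stands.
- The arm moves only by the shell command python3 -m pendant 'ROWS' [FORCE]. ROWS is JSON, a list that holds one entry, the list of rows, each a list of 7 numbers: the shift along the tool's x, y, z in cm, then the turn, a rotation vector about the tool's x, y, z in rad, then the opening in per cent of the stroke, from 0 (shut) to 100 (fully open). In form: [[[dx, dy, dz, ax, ay, az, gripper], ...]]. A call has 1 to 5 rows; each row shifts and turns the pose as measured when the row begins, along the tool's axes as they then stand; what a row does not reach is not made up. A row lasts 1/12 s, in which the tool goes at most 41.7 mm and 7.16 degrees, less where a joint would pass 70% of its speed; a pose out of reach is approached as far as the arm can. A call with a gripper value outside its range is refused whole. The fingers move at their own pace and stop on an object; FORCE is the grip in N (left out, the last holds). Time passes only in rows, so rows that do not move let the fingers close. It gives the time, the measured TCP pose, the force and the opening at its end, in the units of the state.
- bot.get_obs(): the state, without advancing time (a new reading comes with each control period).
- bot.camera(name): name is "scene" or "top" or "wrist"; returns the picture (480x640x3 uint8, red, green, blue); there is no depth.
- bot.get_calibration(name): a dict with "intrinsics" (3x3 intrinsics, pixels), "D" ([k1, k2, p1, p2, k3] as OpenCV has them; the pictures are not rectified), "pose" (4x4, takes a point from camera to world coordinates); the wrist camera has in their place "T_tool_cam" (4x4, takes a point from camera to tool coordinates, whose origin is the TCP and whose axes are the flange's). Camera axes: x right, y down, z forward; pixel columns grow to the right and rows downward; lengths in m; the calibration is good to about 2 mm. A picture is of the moment at which its call begins: read the wrist's pose just before it. get_calibration takes no time and is no camera call.
- bot.job_done(): hands the job in, once; it reports no verdict.
Trained networks look in the newest picture that a camera, given by its name, has taken for a name from the list of things; names that differ only in an ending like _2 or _b are one class to them, and where a whole thing is asked for, a point or a joint stands for the part that bears it (a point fixed in the world has none). Each returns a list of dicts, best first, with "confidence" (0 to 1); they miss things now and then, are a little off and sometimes report something else, mostly with a low value. They report only what shows in the picture. A call takes as long as a camera call. They do not tell look-alikes from the thing itself.
- bot.masks_of(camera, thing): "pixels" (480x640 bool, what is visible of it) and "extent" ([left, top, right, bottom] in pixels, round what is visible of it).
- bot.mark_of(camera, thing): "uv" ([column, row] in pixels: a listed point, or the origin of a listed thing).
The state is a dict: "time": time; "q": joint angles; "qd": joint speeds; "joint_efforts": joint torques, N m; "ee_pos": TCP position; "tcp_rot": TCP orientation; "wrist_force": force on the tool from outside, world axes, zero at the start; "torque": the same for the moment, N m; "opening": finger opening in m.
Only numpy, scipy, OpenCV 4.12 (cv2) and the standard library are available. Lean on these libraries where they do the work, as an engineer would, in place of code of your own. Each camera call takes 0.05 s, during which the arm holds its last target. There are 200 camera calls.

TASK

A plastic cartridge has jammed in the upright clear tube of the bench dispenser: take the clearing rod out of its holder and, keeping every push under 20 N, ease the cartridge down and out of the bottom of the tube with it, so that it drops into the dispenser's tray. Then stand the rod back in its holder, fully down, and leave everything else on the table where it is.

Things in the scene. Friction and masses are not known exactly. Their poses are not given: they have to be found in the camera images.
- dispenser: fixed bench dispenser: white base, on it an open aluminium tray (100 x 112 mm, rim 48 mm, floor 9 mm above the table), and a 150 mm high white post that holds an upright clear tube over the tray's middle. Origin: on the tube's axis at table level; z up; the post stands to -x, 69 to 91 mm from the axis
- tube_mouth (a point): centre of the tube's open upper end, 155 mm above the table; bore 22 mm, tube 28 mm outside with a 35 mm steel ring round the mouth. The way through is straight down
- tube_outlet (a point): centre of the tube's lower end, 85 mm above the table. Just inside it (86 to 96 mm above the table) three sprung rubber lips narrow the bore to 15 mm and hold the cartridge. Friction resists with about 5 to 10 N, plus 1 to 2 N per mm/s of speed as the nose spreads them, so go slowly; resistance falls when halted. It drops free when its top is at the lips' bottom
- cartridge: grey plastic cartridge, 24 mm long, 19 mm in diameter, its nose tapering over 12 mm to 12 mm; jammed nose down in the tube at the start, its top then about 40 mm below the mouth. Origin: centre of the nose's end; z points from the nose to the other end. 25 g
- rod: clearing rod: plain steel shaft 14 mm in diameter and 105 mm long, with a grey round handle 23 mm in diameter and 40 mm long at its top; 145 mm in all, about 120 g. Stands upright and loose in its holder at the start. Origin: centre of the shaft's free (lower) end; z points from there to the handle
- rod_handle (a point): middle of the rod's handle, on its axis, 125 mm from the shaft's free end
- holder: fixed rod holder: upright aluminium socket on a 70 mm square white foot; bore 19 mm, outside about 27 mm, mouth 65 mm above the table, its floor (where the rod's end rests) 6 mm above the table. Origin: on the socket's axis, at table level; z up
- vial_a: bystander: small jar, 28 mm in diameter, 55 mm high; leave alone. Origin: centre of its underside
- vial_b: bystander: a second such jar; leave alone. Origin: centre of its underside
- meter: bystander: grey hand-held meter lying flat, 95 x 52 x 18 mm; leave alone. Origin: centre of its underside
- case_a: bystander: black zip case, 145 x 85 x 36 mm; leave alone. Origin: centre of its underside
- case_b: bystander: a second such case; leave alone. Origin: centre of its underside
- spray: bystander: bottle, 64 mm in diameter, 185 mm high; leave alone. Origin: centre of its underside
- dish: bystander: steel dish, 110 mm across, 35 mm high; leave alone. Origin: centre of its underside
Not all that is in view belongs to the job. Of the things shaped like the rod, the steel one is meant. What is shaped like the dispenser but green is not meant.

How it is judged:
By the outcome, as a careful person would: the job done as asked, in the order asked, and still so for the second after the job is handed in, with the robot touching nothing.
It also fails if it takes over 72 s, if anything falls off the work surface, if the arm or the gripper's body presses on something with over 40 N, if the wrist force passes 120 N, or if a joint passes its speed limit or range.

## Working session

There is one attempt and no reset: what is moved stays moved. The work goes in short steps, Python scripts to look and compute and a shell command to move; the robot and the scene stay as the last step left them, time stands still between calls to the robot, and variables do not carry over. Pictures are saved under pics/ and viewed, about 8 in all and at most 12, crops included, and the job is handed in when it is done.

```bash
ls; mkdir -p pics; cat > h.py <<'E'
import numpy as np, cv2
from workcell import bot
def ray(cam,uv,ob=None):
    c=bot.get_calibration(cam)
    K=np.array(c["intrinsics"]);D=np.array(c["D"])
    if "pose" in c: T=np.array(c["pose"])
    else:
        T=tcp(ob)@np.array(c["T_tool_cam"])
    p=cv2.undistortPoints(np.array([[uv]],float),K,D)[0,0]
    d=T[:3,:3]@np.array([p[0],p[1],1]); return T[:3,3],d/np.linalg.norm(d)
def tcp(ob):
    from scipy.spatial.transform import Rotation as R
    T=np.eye(4);T[:3,:3]=R.from_euler('xyz',ob["tcp_rot"],degrees=True).as_matrix();T[:3,3]=ob["ee_pos"];return T
def tri(rays):
    A=0;b=0
    for o,d in rays:
        P=np.eye(3)-np.outer(d,d);A=A+P;b=b+P@o
    x=np.linalg.solve(A,b)
    return x,[np.linalg.norm((np.eye(3)-np.outer(d,d))@(x-o)) for o,d in rays]
def atz(r,z):
    o,d=r;return o+d*(z-o[2])/d[2]
def save(cam,name):
    im=bot.camera(cam);cv2.imwrite(f"pics/{name}.png",im[:,:,::-1]);return im
E
python3 - <<'E'
from h import *
ob=bot.get_obs();print(ob)
ims=[save(c,c+"0") for c in("scene","top","wrist")]
for c in("scene","top"):
    for t in["rod","rod_handle","holder","tube_mouth","tube_outlet","dispenser","cartridge","vial_a","meter","case_a","spray","dish"]:
        for m in bot.mark_of(c,t): print(c,t,np.round(m["uv"],1),round(m["confidence"],2))
E
```

```text
pics
{'time': 0.0, 'q': array([-7.36811751e+01,  5.01253361e+00,  1.00325013e+01,  9.50989609e+01,
       -2.99688108e-04,  9.00011939e+01]), 'qd': array([-0.09171821,  0.09357489,  0.02414173,  0.04877603, -0.06457392,
       -0.01000846]), 'joint_efforts': array([ 5.96605914e-04, -5.20390248e+01,  4.64801717e+01,  1.64824032e-02,
        3.10076564e-05, -2.91398692e-07]), 'ee_pos': array([ 0.15446433, -0.527589  ,  0.20935184]), 'tcp_rot': array([-1.79921007e+02,  3.01333867e-04,  1.63176314e+01]), 'wrist_force': array([ 0.41148509,  0.69096638, -0.09823726]), 'torque': array([-0.06410009, -0.00715922,  0.00221167]), 'opening': 0.08526890590450319}
scene rod [380.1 326.1] 0.68
scene rod [351.9 351.8] 0.62
scene rod [381.  372.2] 0.51
scene rod_handle [390.5 303.2] 0.6
scene rod_handle [388.6 347.9] 0.6
scene rod_handle [360.3 328.7] 0.51
scene holder [382.9 331.8] 0.91
scene tube_mouth [270.8 166.1] 0.67
scene tube_mouth [352.2 111. ] 0.63
scene tube_mouth [390.  303.1] 0.41
scene tube_outlet [275.  181.5] 0.91
scene tube_outlet [347.6 134.3] 0.63
scene tube_outlet [381.1 330.2] 0.
[... 428 characters left out ...]
234.1 255.9] 0.65
top rod [229.7 218.6] 0.63
top rod_handle [183.2 220.1] 0.75
top rod_handle [220.7 202.4] 0.46
top rod_handle [223.3 245.4] 0.41
top holder [228.6 257.2] 0.82
top tube_mouth [447.7 352.6] 0.92
top tube_mouth [418.2 234. ] 0.59
top tube_outlet [441.7 353.7] 0.7
top tube_outlet [413.3 240. ] 0.56
top tube_outlet [230.4 253.6] 0.21
top dispenser [434.2 346.9] 0.78
top vial_a [330.2 209.1] 0.64
top vial_a [323.5 248.1] 0.59
top meter [331.  298.3] 0.86
top case_a [142.4 238.6] 0.9
top case_a [509.3 239.8] 0.72
top spray [312.8 142.9] 0.59
top spray [380.5 149. ] 0.43
top spray [512.5 240.8] 0.18
top dish [381.  149.2] 0.72
top dish [414.  243.6] 0.61
top dish [324.  246.8] 0.55
```

View pics/scene0.png

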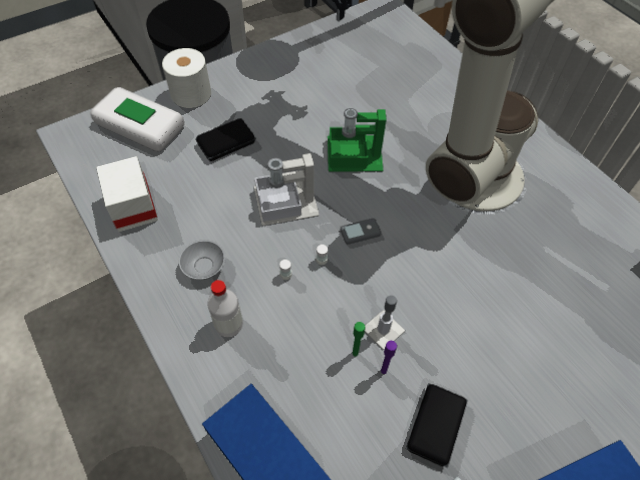

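View pics/top0.png

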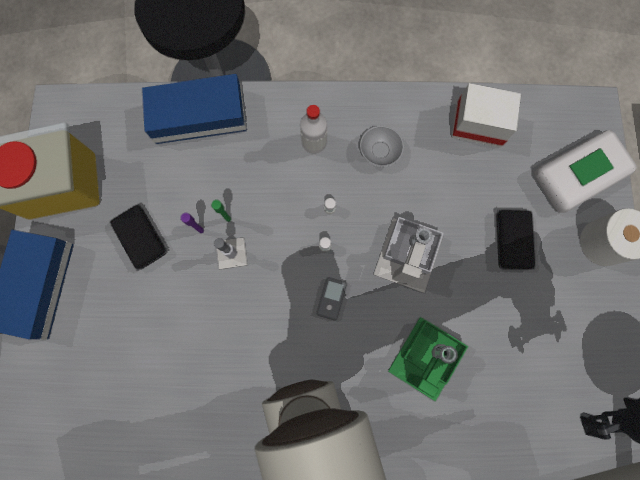

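```bash
python3 - <<'E'
from h import *
P={"rodhandle A(holder)":((390.5,303.2),(223.3,245.4)),"B":((388.6,347.9),(183.2,220.1)),"C":((360.3,328.7),(220.7,202.4)),
"holder":((382.9,331.8),(228.6,257.2)),"mouth1":((270.8,166.1),(418.2,234)),"mouth1b":((270.8,166.1),(447.7,352.6)),"mouth2":((352.2,111),(447.7,352.6)),
"out1":((275,181.5),(413.3,240)),"out2":((347.6,134.3),(441.7,353.7))}
for k,(s,t) in P.items():
    x,e=tri([ray("scene",s),ray("top",t)]);print(k,np.round(x,4),np.round(e,4))
E
```

```text
rodhandle A(holder) [0.4847 0.2239 0.1253] [0.0024 0.0024]
B [0.5448 0.309  0.1332] [0.0052 0.0052]
C [0.5771 0.2362 0.133 ] [0.0072 0.0072]
holder [ 0.4839  0.2322 -0.0099] [0.005 0.005]
mouth1 [ 0.5137 -0.2056  0.1531] [0.0065 0.0065]
mouth1b [ 0.3256 -0.3891 -0.1549] [0.0952 0.0952]
mouth2 [ 0.2597 -0.2484  0.1693] [0.0026 0.0026]
out1 [ 0.5095 -0.2041  0.0953] [0.0039 0.0039]
out2 [ 0.2544 -0.2629  0.0684] [0.0001 0.0001]
```

The scene picture shows the steel rod in its holder at about (388,310), with the green rod at (360,335) and the purple one at (388,355) next to it. The white dispenser is at (285,190) and its green look-alike at (357,140). In the top picture, the steel rod and holder are at (225,248), the white tube mouth at (424,235) and the green dispenser at (430,358).

```bash
python3 - <<'E'
from h import *
c=bot.get_calibration("wrist");print(np.round(c["T_tool_cam"],3).tolist(),np.round(c["intrinsics"],1).tolist())
T=tcp(bot.get_obs());R=T[:3,:3]
for n,p in dict(disp=(.512,-.205,.30),hold=(.484,.226,.30)).items(): print(n,np.round(R.T@(np.array(p)-T[:3,3])*100,2))
print("hold-disp",np.round(R.T@(np.array((.484,.226,.3))-np.array((.512,-.205,.3)))*100,2))
E
```

```text
[[-0.001, -0.959, -0.284, 0.072], [1.0, -0.001, -0.0, -0.001], [0.0, -0.284, 0.959, -0.163], [0.0, 0.0, 0.0, 1.0]] [[343.6, 0.0, 314.9], [0.0, 343.6, 238.1], [0.0, 0.0, 1.0]]
disp [ 43.38 -20.94  -8.99]
hold [ 52.8  -63.09  -8.99]
hold-disp [  9.42 -42.15   0.  ]
```

```bash
python3 -m pendant '[[[3,-1.4,-1.5,0,0,0,100],[3,-1.4,-1.5,0,0,0,100],[3,-1.4,-1.5,0,0,0,100],[3,-1.4,-1.5,0,0,0,100],[3,-1.4,-1.5,0,0,0,100]]]' 100
python3 -m pendant '[[[3,-1.5,-0.3,0,0,0,100],[3,-1.5,-0.3,0,0,0,100],[3,-1.5,-0.3,0,0,0,100],[3,-1.5,-0.3,0,0,0,100],[3,-1.5,-0.3,0,0,0,100]]]'
python3 -m pendant '[[[3,-1.4,0,0,0,0,100],[3,-1.4,0,0,0,0,100],[3,-1.4,0,0,0,0,100],[1,-1,0,0,0,0,100],[0,0,0,0,0,0,100]]]'
python3 - <<'E'
from h import *
ob=bot.get_obs();im=save("wrist","w1");print(ob["ee_pos"],ob["tcp_rot"],ob["q"])
for t in["tube_mouth","tube_outlet","cartridge","dispenser"]:
    for m in bot.mark_of("wrist",t): 
        r=ray("wrist",m["uv"],ob);print(t,np.round(m["uv"],1),round(m["confidence"],2),np.round(atz(r,.155),4))
    for m in bot.masks_of("wrist",t): print(m["extent"],round(m["confidence"],2))
E
```

```text
time: 1.77
ee_pos: [0.2782, -0.4172, 0.2828]
tcp_rot: [-179.6, 0.1, 15.8]
wrist_force: [0.2, -0.1, -0.8]
opening: 0.0854
time: 2.18
ee_pos: [0.4077, -0.2986, 0.303]
tcp_rot: [-179.9, -0.1, 15.7]
wrist_force: [0.8, -1.8, 0.1]
opening: 0.0855
time: 2.6
ee_pos: [0.4975, -0.2126, 0.3037]
tcp_rot: [-180.0, -0.2, 16.0]
wrist_force: [0.1, -0.6, 0.8]
opening: 0.0855
[ 0.49745918 -0.21255278  0.30372424] [-179.97664548   -0.1802924    15.99698959] [-2.32106482e+01  6.98146190e+00  2.29269565e+01  1.05820556e+02
  1.32065113e-01  1.40792469e+02]
tube_mouth [314.  209.2] 0.6 [ 0.5048 -0.2087  0.155 ]
[240.3, 124.8, 373.7, 289.3] 0.76
[228.8, 299.7, 351.5, 408.3] 0.67
tube_outlet [295.8 383.1] 0.87 [ 0.3146 -0.2423  0.155 ]
tube_outlet [184.5  68.4] 0.72 [ 0.5903 -0.0719  0.155 ]
tube_outlet [312.5 196.5] 0.68 [ 0.5158 -0.2041  0.155 ]
tube_outlet [162.4 232.4] 0.42 [ 0.4439 -0.0766  0.155 ]
[236.7, 123.9, 379.3, 291.3] 0.93
[229.2, 298.9, 349.6, 413.6] 0.56
[134.2, 127.2, 172.2, 150.7] 0.36
cartridge [318.8 198.1] 0.44 [ 0.5159 -0.2101  0.155 ]
[307.9, 197.9, 325.7, 211.9] 0.43
dispenser [298.7 349.6] 0.95 [ 0.3563 -0.2343  0.155 ]
dispenser [317.3 187.9] 0.58 [ 0.5245 -0.2062  0.155 ]
[239.8, 128.5, 377.9, 289.8] 0.87
[228.3, 302.2, 352.1, 412.6] 0.7
```

```bash
python3 -m pendant '[[[1,-3,0,0,0,0,100],[1,-3,0,0,0,0,100],[0,0,0,0,0,0,100]]]'
python3 - <<'E'
from h import *
ob=bot.get_obs();im=save("wrist","w2");print(ob["ee_pos"],ob["tcp_rot"])
for m in bot.mark_of("wrist","tube_mouth"): print(m, np.round(atz(ray("wrist",m["uv"],ob),.155),4))
a=cv2.imread("pics/w1.png")[120:300,220:400];b=im[110:320,260:520,::-1]
z=lambda i:cv2.resize(i,(395,int(395*i.shape[0]/i.shape[1])),interpolation=cv2.INTER_CUBIC)
a,b=z(a),z(b);b=np.vstack([b,np.zeros((a.shape[0]-b.shape[0],395,3),np.uint8)])
cv2.imwrite("pics/wc.png",np.hstack([a,b]));print(a.shape)
E
```

```text
time: 3.3
ee_pos: [0.4975, -0.1536, 0.3038]
tcp_rot: [180.0, -0.2, 15.3]
wrist_force: [-0.6, -0.3, -0.2]
opening: 0.0855
[ 0.49750253 -0.15356762  0.30377748] [ 1.79983191e+02 -1.74161350e-01  1.53352278e+01]
{'uv': [378.6, 226.0], 'confidence': 0.92} [ 0.5054 -0.2126  0.155 ]
(395, 395, 3)
```

View pics/wc.png

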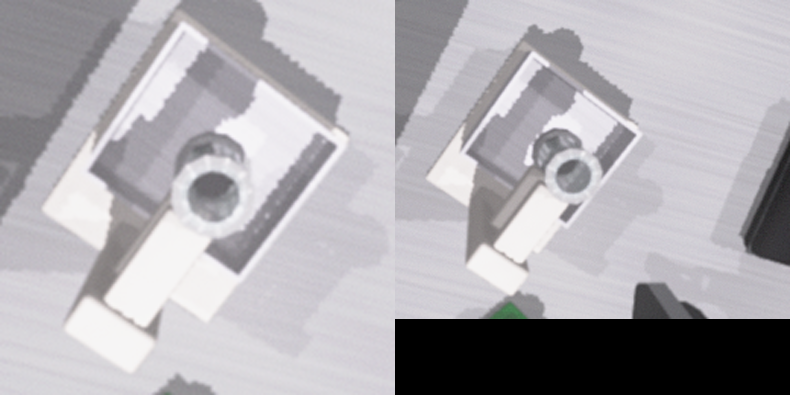

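The enlarged wrist crops (first view left, second right) show the white dispenser with its ring at full-image pixels (317.5,208.4) and (377.2,224.5). The post stands toward the lower left. I'll triangulate the mouth and then go on to the holder.

```bash
python3 - <<'E'
from h import *
o1=dict(ee_pos=[.49745918,-.21255278,.30372424],tcp_rot=[-179.97664548,-.1802924,15.99698959])
o2=dict(ee_pos=[.49750253,-.15356762,.30377748],tcp_rot=[179.983191,-.17416135,15.3352278])
r=[ray("wrist",(317.5,208.4),o1),ray("wrist",(377.2,224.5),o2)]
print("wrist2",tri(r),[atz(x,.155).round(4) for x in r])
r2=[ray("scene",(270.8,166.1)),ray("top",(424,235.5))]
print(tri(r2),tri(r+r2),[atz(x,.155).round(4) for x in r2])
T=tcp(bot.get_obs());R=T[:3,:3]
print(np.round(R.T@(np.array((.479,.205,.31))-T[:3,3])*100,2))
E
```

```text
wrist2 (array([ 0.50564145, -0.21182736,  0.15106292]), [np.float64(1.752507657751691e-05), np.float64(1.752507657751315e-05)]) [array([ 0.5064, -0.2116,  0.155 ]), array([ 0.5064, -0.2109,  0.155 ])]
(array([ 0.51068988, -0.21847188,  0.14017648]), [np.float64(0.0032439938182205986), np.float64(0.003243993818220605)]) (array([ 0.50795863, -0.21393011,  0.14724388]), [np.float64(0.003559684872884914), np.float64(0.0032366660750612424), np.float64(0.007438554066824755), np.float64(0.0011381710617129493)]) [array([ 0.5181, -0.21  ,  0.155 ]), array([ 0.5054, -0.2128,  0.155 ])]
[  7.76 -35.31  -0.67]
```

```bash
python3 -m pendant '[[[0.9,-3.9,0,0,0,0,100],[0.9,-3.9,0,0,0,0,100],[0.9,-3.9,0,0,0,0,100],[0.9,-3.9,0,0,0,0,100],[0.9,-3.9,0,0,0,0,100]]]'
python3 -m pendant '[[[0.9,-3.9,0,0,0,0,100],[0.9,-3.5,0,0,0,0,100],[0,-1,0,0,0,0,60],[0,0,0,0,0,0,60]]]'
cat > look.py <<'E'
from h import *
import sys
n=sys.argv[1]
ob=bot.get_obs();im=save("wrist",n);print(ob["ee_pos"],ob["tcp_rot"])
np.save("pics/"+n,np.r_[ob["ee_pos"],ob["tcp_rot"]])
for t in sys.argv[2:]:
    for m in bot.mark_of("wrist",t): print(t,np.round(m["uv"],1),round(m["confidence"],2))
    for m in bot.masks_of("wrist",t): print(t,"mask",m["extent"],round(m["confidence"],2))
E
python3 look.py w3 rod rod_handle holder
python3 -m pendant '[[[0,-3,0,0,0,0,60],[0,-3,0,0,0,0,60],[0,0,0,0,0,0,60]]]'
python3 look.py w4 rod rod_handle holder
python3 - <<'E'
import cv2,numpy as np
cv2.imwrite("pics/wd.png",np.hstack([cv2.imread(f"pics/{n}.png")[60:420,120:520] for n in("w3","w4")]))
E
```

```text
time: 3.82
ee_pos: [0.4905, 0.039, 0.3016]
tcp_rot: [179.8, -0.1, 14.4]
wrist_force: [0.6, 0.8, 0.8]
opening: 0.0851
time: 4.15
ee_pos: [0.4878, 0.1283, 0.3009]
tcp_rot: [179.9, -0.1, 14.9]
wrist_force: [0.8, -1.6, -0.3]
opening: 0.0641
[0.48783709 0.12826902 0.30093755] [ 1.79925929e+02 -9.83725002e-02  1.48855975e+01]
rod [190.  113.6] 0.95
rod [248.4 101.1] 0.82
rod [238.7 172.3] 0.74
rod [390.5 286.3] 0.45
rod mask [207.6, 75.6, 254.6, 108.5] 0.95
rod mask [124.1, 89.8, 199.9, 121.7] 0.73
rod mask [199.3, 172.1, 241.8, 203.4] 0.57
rod_handle [214.2 189.8] 0.96
rod_handle [147.5 107. ] 0.94
rod_handle [219.7  92.8] 0.77
rod_handle [548.7 248.2] 0.55
rod_handle mask [126.0, 94.3, 196.9, 119.9] 0.97
rod_handle mask [196.4, 170.4, 239.5, 203.0] 0.85
rod_handle mask [201.8, 78.3, 255.4, 108.5] 0.68
holder [244.7 173.6] 0.63
holder mask [219.1, 142.2, 272.3, 202.3] 0.89
time: 4.75
ee_pos: [0.4809, 0.1546, 0.3017]
tcp_rot: [-178.6, -0.1, 17.1]
wrist_force: [0.1, 0.1, 0.1]
opening: 0.0514
[0.48086792 0.15457626 0.3017166 ] [-1.78620454e+02 -1.37666704e-01  1.70502047e+01]
rod [269.3 171. ] 0.95
rod [222.2 110.6] 0.93
rod [277.8 101.4] 0.92
rod mask [165.7, 85.5, 228.1, 114.0] 0.68
rod mask [247.8, 73.5, 285.8, 110.1] 0.62
rod mask [232.9, 169.4, 268.2, 198.5] 0.59
rod_handle [260.4  91.3] 0.89
rod_handle [184.2 103.1] 0.88
rod_handle [245.9 183.3] 0.87
rod_handle mask [168.7, 85.1, 228.1, 117.7] 0.9
rod_handle mask [231.0, 169.9, 268.8, 198.3] 0.68
rod_handle mask [245.7, 77.5, 286.6, 106.8] 0.61
rod_handle mask [247.2, 140.3, 299.4, 202.7] 0.33
holder [273.2 171.5] 0.76
holder mask [248.8, 138.9, 300.9, 199.4] 0.61
```

View pics/wd.png

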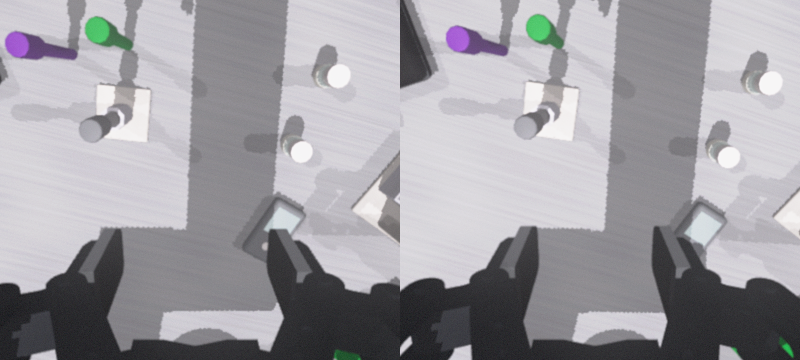

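The crops show the steel rod's grey handle top at (212,188) in the first view and (246,185) in the second. The white-footed holder is to its right, and the purple and green rods stand farther back.

```bash
python3 - <<'E'
from h import *
ob=bot.get_obs();print(ob["ee_pos"],ob["tcp_rot"],ob["q"])
o=[dict(ee_pos=v[:3],tcp_rot=v[3:]) for v in(np.load(f"pics/{n}.npy") for n in("w3","w4"))]
r=[ray("wrist",(212,188),o[0]),ray("wrist",(246,185),o[1])]
print(tri(r),[atz(x,.151).round(4) for x in r])
t=ray("top",(220.5,242.5));print("top",atz(t,.151),tri([r[0],t]))
for uv,x in(((214.2,189.8),o[0]),((245.9,183.3),o[1])):print(atz(ray("wrist",uv,x),.131).round(4))
print(atz(ray("wrist",(244.7,173.6),o[0]),0).round(4),atz(ray("wrist",(273.2,171.5),o[1]),0).round(4))
E
```

```text
[0.48132315 0.15288026 0.30163914] [-1.78722511e+02 -1.29386312e-01  1.69107896e+01] [ 16.84654217   1.80593301  17.15877984 105.22489332   1.27763347
 179.9357367 ]
(array([0.48643602, 0.23107975, 0.13395187]), [np.float64(7.020958149822001e-05), np.float64(7.020958149829566e-05)]) [array([0.4902, 0.2268, 0.151 ]), array([0.4897, 0.2281, 0.151 ])]
top [0.48813457 0.22314859 0.151     ] (array([0.48915586, 0.22596168, 0.1467231 ]), [np.float64(0.001861543981471228), np.float64(0.0018615439814712673)])
[0.4847 0.2295 0.131 ]
[0.4874 0.2321 0.131 ]
[0.488  0.2259 0.    ] [0.4888 0.2239 0.    ]
```

Joint 6 is at its limit, which explains the short move. I'll turn the tool to a yaw of about 37° and level it.

```bash
python3 -m pendant '[[[0,0,0,-0.022,0,-0.12,60],[0,0,0,0,0,-0.12,60],[0,0,0,0,0,-0.12,60],[0,0,0,0,0,0,60]]]'
cat > to.py <<'E'
from h import *
import sys
ob=bot.get_obs();T=tcp(ob);R=T[:3,:3]
from scipy.spatial.transform import Rotation as Ro
p=np.array([float(v) for v in sys.argv[1:4]]);yaw=float(sys.argv[4]) if len(sys.argv)>4 else ob["tcp_rot"][2]
rv=(Ro.from_matrix(R).inv()*Ro.from_euler('xyz',[180,0,yaw],degrees=True)).as_rotvec()
print("t",round(ob["time"],2),"pos",ob["ee_pos"].round(4),"rot",ob["tcp_rot"].round(2),"F",ob["wrist_force"].round(1),"q6",ob["q"][5].round(1),"open",round(ob["opening"],4))
print("tool cm",np.round(R.T@(p-T[:3,3])*100,2),"rotvec",rv.round(3))
E
python3 to.py .489 .2265 .30 37
```

```text
time: 5.43
ee_pos: [0.4815, 0.1521, 0.3016]
tcp_rot: [179.9, -0.2, 38.3]
wrist_force: [-0.3, 0.6, -0.4]
opening: 0.051
t 5.43 pos [0.4815 0.1521 0.3016] rot [ 1.7987e+02 -1.7000e-01  3.8320e+01] F [-0.3  0.6 -0.4] q6 159.3 open 0.051
tool cm [ 5.2  -5.37  0.16] rotvec [ 0.002 -0.003  0.023]
```

```bash
python3 -m pendant '[[[1.7,-1.8,1,0,0,0,60],[1.7,-1.8,1,0,0,0,60],[1.7,-1.8,1,0,0,0,60],[0,0,1,0,0,0,60],[0,0,0,0,0,0,60]]]'
python3 to.py .489 .2265 .27; python3 look.py w5 rod_handle
python3 - <<'E'
import cv2
im=cv2.imread("pics/w5.png");cv2.imwrite("pics/we.png",cv2.resize(im[120:420,160:460],(600,600),interpolation=cv2.INTER_CUBIC))
E
```

```text
time: 5.85
ee_pos: [0.4896, 0.2279, 0.2611]
tcp_rot: [179.8, -0.3, 36.9]
wrist_force: [0.0, -0.1, 0.0]
opening: 0.0509
t 5.85 pos [0.4896 0.2279 0.2611] rot [179.8   -0.3   36.94] F [ 0.  -0.1  0. ] q6 168.1 open 0.0509
tool cm [-0.13  0.07 -0.89] rotvec [ 0.003 -0.005 -0.   ]
[0.48961794 0.22786415 0.26107601] [179.80470526  -0.29963242  36.93799347]
rod_handle [312.7 224.4] 0.98
rod_handle [279.8 116.1] 0.88
rod_handle [366.9 135.8] 0.86
rod_handle mask [295.3, 199.8, 327.2, 243.7] 0.95
rod_handle mask [344.1, 121.9, 380.9, 150.4] 0.9
rod_handle mask [265.9, 100.7, 294.0, 126.7] 0.6
rod_handle mask [281.1, 162.3, 352.1, 233.4] 0.5
```

View pics/we.png

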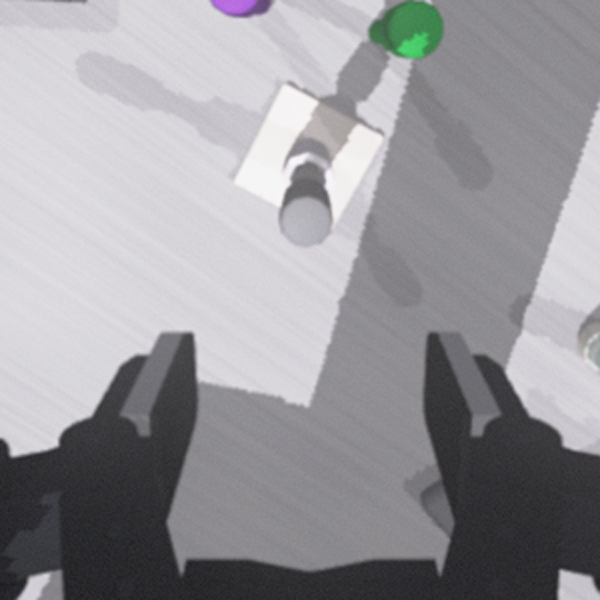

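The steel handle top is at full-image pixel (313,231), between the open jaws.

```bash
python3 - <<'E'
from h import *
v=np.load("pics/w5.npy");w=np.load("pics/w3.npy");o=lambda v:dict(ee_pos=v[:3],tcp_rot=v[3:])
r=[ray("wrist",(313,231),o(v)),ray("wrist",(212,188),o(w))]
print(atz(r[0],.151).round(4),tri(r),atz(ray("wrist",(312.7,224.4),o(v)),.131).round(4))
E
python3 to.py .4895 .2265 .115 37
```

```text
[0.487  0.2284 0.151 ] (array([0.4879286 , 0.22784076, 0.14736811]), [np.float64(0.001676150598233207), np.float64(0.0016761505982332812)]) [0.4873 0.229  0.131 ]
t 6.0 pos [0.49   0.227  0.2635] rot [179.77  -0.46  37.  ] F [ 0.  -0.   0.4] q6 167.9 open 0.0516
tool cm [-0.19 -0.05 14.85] rotvec [ 0.004 -0.008 -0.   ]
```

```bash
python3 -m pendant '[[[-0.1,-0.2,2.5,0.004,-0.008,0,60],[0,0,2.5,0,0,0,60],[0,0,2.5,0,0,0,60],[0,0,2.5,0,0,0,60],[0,0,1.5,0,0,0,60]]]'
python3 to.py .488 .228 .115 37
```

```text
time: 6.42
ee_pos: [0.4923, 0.2263, 0.1542]
tcp_rot: [179.8, -0.8, 36.4]
wrist_force: [-0.5, 0.3, 1.0]
opening: 0.0513
t 6.42 pos [0.4923 0.2263 0.1542] rot [179.81  -0.83  36.37] F [-0.5  0.3  1. ] q6 168.3 open 0.0513
tool cm [-0.31 -0.41  3.92] rotvec [ 0.003 -0.014 -0.011]
```

```bash
python3 -m pendant '[[[-0.3,-0.4,0.8,0.003,-0.014,-0.01,60],[0,0,1,0,0,0,60],[0,0,1,0,0,0,60],[0,0,0.5,0,0,0,60],[0,0,0,0,0,0,60]]]'
python3 to.py .488 .228 .115 37
```

```text
time: 6.83
ee_pos: [0.4878, 0.2259, 0.1199]
tcp_rot: [180.0, -0.0, 36.7]
wrist_force: [-0.4, 1.2, 0.8]
opening: 0.0512
t 6.83 pos [0.4878 0.2259 0.1199] rot [179.97  -0.    36.66] F [-0.4  1.2  0.8] q6 168.2 open 0.0512
tool cm [ 0.14 -0.15  0.49] rotvec [ 0.    -0.    -0.006]
```

```bash
python3 -m pendant '[[[0.1,-0.1,0.4,0,0,0,60],[0,0,0.1,0,0,0,45],[0,0,0,0,0,0,35],[0,0,0,0,0,0,20],[0,0,0,0,0,0,10]]]' 80
python3 to.py .488 .228 .115 37
python3 -m pendant '[[[0,0,0,0,0,0,0],[0,0,0,0,0,0,0],[0,0,0,0,0,0,0],[0,0,0,0,0,0,0],[0,0,0,0,0,0,0]]]'
python3 to.py .488 .228 .115 37
```

```text
time: 7.25
ee_pos: [0.4893, 0.2281, 0.1171]
tcp_rot: [179.9, -0.2, 36.6]
wrist_force: [-0.7, -0.4, -1.2]
opening: 0.0194
t 7.25 pos [0.4893 0.2281 0.1171] rot [179.93  -0.22  36.64] F [-0.7 -0.4 -1.2] q6 168.4 open 0.0194
tool cm [-0.11 -0.07  0.21] rotvec [ 0.001 -0.004 -0.006]
time: 7.67
ee_pos: [0.4892, 0.2281, 0.1171]
tcp_rot: [179.9, -0.2, 36.6]
wrist_force: [0.8, -0.1, -1.5]
opening: 0.0194
t 7.67 pos [0.4892 0.2281 0.1171] rot [179.93  -0.2   36.65] F [ 0.8 -0.1 -1.5] q6 168.4 open 0.0194
tool cm [-0.1  -0.07  0.21] rotvec [ 0.001 -0.004 -0.006]
```

The opening reads 19.4 mm, but the handle is 23 mm across. I'll lift a little and look before trusting this grasp.

```bash
python3 -m pendant '[[[0,0,-0.5,0,0,0,0],[0,0,-0.8,0,0,0,0],[0,0,-0.5,0,0,0,0],[0,0,0,0,0,0,0]]]'
python3 to.py .488 .228 .135 37;python3 look.py w6
python3 - <<'E'
from h import *
t=save("top","t6")[200:290,170:290,::-1];s=save("scene","s6")[250:400,310:470,::-1]
w=cv2.imread("pics/w6.png")[100:440,140:500]
z=lambda i,w,h:cv2.resize(i,(w,h),interpolation=cv2.INTER_CUBIC)
cv2.imwrite("pics/wf.png",np.hstack([z(w,400,378),np.vstack([z(t,252,189),z(s,252,189)])]))
E
```

```text
time: 8.0
ee_pos: [0.4889, 0.2279, 0.1368]
tcp_rot: [179.9, -0.2, 36.6]
wrist_force: [0.3, 1.0, -1.0]
opening: 0.0191
t 8.0 pos [0.4889 0.2279 0.1368] rot [ 1.7994e+02 -1.6000e-01  3.6650e+01] F [ 0.3  1.  -1. ] q6 168.4 open 0.0191
tool cm [-0.07 -0.06  0.18] rotvec [ 0.001 -0.003 -0.006]
[0.48888123 0.22791992 0.13679261] [ 1.79940467e+02 -1.62784715e-01  3.66454720e+01]
```

View pics/wf.png

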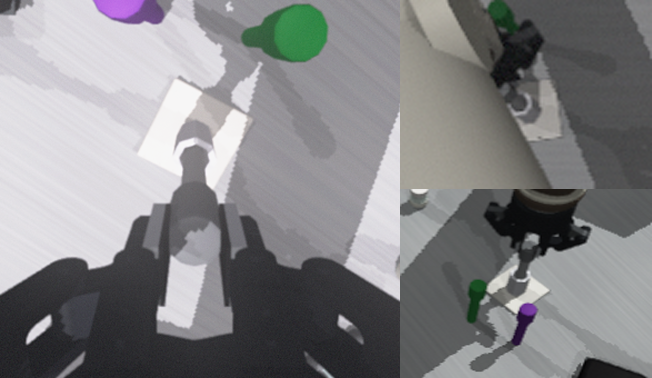

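```bash
python3 - <<'E'
from h import *
v=np.load("pics/w6.npy");o=dict(ee_pos=v[:3],tcp_rot=v[3:]);T=tcp(o)
for uv in((315.5,309),(315.5,300),(315.5,318)):
    p=atz(ray("wrist",uv,o),.151+.0197);print(p.round(4),((p-T[:3,3])@T[:3,:3]).round(4))
c=bot.get_calibration("wrist");Tc=np.linalg.inv(T@np.array(c["T_tool_cam"]))
pr=lambda tx,ty,tz:cv2.projectPoints((T@np.array([tx,ty,tz,1]))[:3].reshape(1,3),cv2.Rodrigues(Tc[:3,:3])[0],Tc[:3,3],np.array(c["intrinsics"]),np.array(c["D"]))[0].ravel().round(1)
for d in(0,.005,.01): print("if rod x=",d,"top",pr(d,0,-.034),"handle bottom",pr(d,0,.006),"tip",pr(d,0,.111))
print("pad edges at tips",pr(.011,.0097,0),pr(-.011,.0097,0),pr(.011,-.0097,0))
for t in ("rod","rod_handle"):
  for m in bot.mark_of("wrist",t): print(t,m)
  for m in bot.masks_of("wrist",t): print(t,m["extent"],m["confidence"])
E
```

```text
[0.491  0.2303 0.1707] [ 0.0032 -0.0006 -0.0339]
[0.4944 0.2328 0.1707] [ 0.0074 -0.0006 -0.0339]
[0.4876 0.2278 0.1707] [-0.001  -0.0006 -0.0339]
if rod x= 0 top [316.9 316. ] handle bottom [316.4 278.4] tip [315.9 227.9]
if rod x= 0.005 top [316.9 305.3] handle bottom [316.4 269.6] tip [315.9 222. ]
if rod x= 0.01 top [316.9 294.4] handle bottom [316.4 260.8] tip [315.9 216.1]
pad edges at tips [335.6 263. ] [334.9 302.3] [297.4 263. ]
rod {'uv': [279.7, 110.4], 'confidence': 0.97}
rod {'uv': [362.8, 132.9], 'confidence': 0.83}
rod {'uv': [314.8, 230.5], 'confidence': 0.81}
rod [294.7, 233.7, 337.1, 339.0] 0.72
rod [219.0, 60.9, 289.9, 123.2] 0.71
rod [358.1, 100.3, 436.4, 158.6] 0.66
rod_handle {'uv': [257.5, 96.9], 'confidence': 0.73}
rod_handle {'uv': [399.5, 130.8], 'confidence': 0.72}
rod_handle {'uv': [311.7, 294.9], 'confidence': 0.66}
rod_handle [354.5, 105.8, 435.3, 156.9] 0.81
rod_handle [290.2, 228.3, 338.8, 335.2] 0.77
rod_handle [223.4, 64.5, 286.0, 121.5] 0.6
```

The rod is centred in the pads to within about 3 mm and hangs vertical. Next I'll lift it straight out.

```bash
python3 -m pendant '[[[0,0,-1,0,0,0,0],[0,0,-1.2,0,0,0,0],[0,0,-1.2,0,0,0,0],[0,0,-1.2,0,0,0,0],[0,0,-1.2,0,0,0,0]]]'
python3 -m pendant '[[[0,0,-1.5,0,0,0,0],[0,0,-2.2,0,0,0,0],[0,0,-2.2,0,0,0,0],[0,0,-2.2,0,0,0,0],[0,0,-2.2,0,0,0,0]]]'
python3 to.py .506 -.2115 .30 37
```

```text
time: 8.77
ee_pos: [0.4871, 0.2271, 0.1957]
tcp_rot: [-180.0, 0.2, 36.6]
wrist_force: [1.1, -0.4, -1.9]
opening: 0.0195
time: 9.18
ee_pos: [0.486, 0.2266, 0.3074]
tcp_rot: [180.0, 0.1, 36.6]
wrist_force: [0.3, 0.0, -1.2]
opening: 0.0193
t 9.18 pos [0.486  0.2266 0.3074] rot [1.7999e+02 1.3000e-01 3.6640e+01] F [ 0.3  0.  -1.2] q6 168.4 open 0.0193
tool cm [-24.54  36.35   0.8 ] rotvec [ 0.     0.002 -0.006]
```

```bash
python3 -m pendant '[[[-2,3,0,0,0,0,0],[-2,3,0,0,0,0,0],[-2,3,0,0,0,0,0],[-2,3,0,0,0,0,0],[-2,3,0,0,0,0,0]]]'
python3 -m pendant '[[[-2,3,0,0,0,0,0],[-2,3,0,0,0,0,0],[-2,3,0,0,0,0,0],[-2,3,0,0,0,0,0],[-1,1.5,0,0,0,0,0]]]'
python3 to.py .506 -.2115 .295 37
```

```text
time: 9.6
ee_pos: [0.4964, 0.0473, 0.3188]
tcp_rot: [179.8, -0.6, 37.3]
wrist_force: [0.3, 1.0, -1.2]
opening: 0.0195
time: 10.02
ee_pos: [0.5046, -0.1249, 0.3257]
tcp_rot: [179.5, -0.9, 37.2]
wrist_force: [0.9, -0.4, -1.6]
opening: 0.0193
t 10.02 pos [ 0.5046 -0.1249  0.3257] rot [179.46  -0.93  37.25] F [ 0.9 -0.4 -1.6] q6 128.6 open 0.0193
tool cm [-5.18  6.95  3.05] rotvec [ 0.009 -0.016  0.004]
```

```bash
python3 -m pendant '[[[-1.7,2.3,0.8,0.009,-0.016,0.004,0],[-1.7,2.3,0.8,0,0,0,0],[-1.4,1.9,0.6,0,0,0,0],[-0.3,0.4,0.3,0,0,0,0],[0,0,0,0,0,0,0]]]'
python3 to.py .506 -.2115 .295 37
```

```text
time: 10.43
ee_pos: [0.5042, -0.2195, 0.3056]
tcp_rot: [179.7, -0.1, 36.7]
wrist_force: [0.2, 0.7, -1.8]
opening: 0.0196
t 10.43 pos [ 0.5042 -0.2195  0.3056] rot [ 1.7973e+02 -1.5000e-01  3.6660e+01] F [ 0.2  0.7 -1.8] q6 119.8 open 0.0196
tool cm [ 0.62 -0.54  1.06] rotvec [ 0.005 -0.003 -0.006]
```

```bash
python3 -m pendant '[[[0.6,-0.5,0.6,0.005,-0.003,-0.006,0],[0.1,-0.1,0.5,0,0,0,0],[0,0,0,0,0,0,0],[0,0,0,0,0,0,0]]]'
python3 to.py .506 -.2115 .295 37
python3 look.py w7 tube_mouth rod
python3 - <<'E'
from h import *
t=save("top","t7")[190:280,365:485,::-1];s=save("scene","s7")[100:240,210:350,::-1]
w=cv2.imread("pics/w7.png")[120:360,200:440]
z=lambda i,w,h:cv2.resize(i,(w,h),interpolation=cv2.INTER_CUBIC)
cv2.imwrite("pics/wg.png",np.hstack([z(w,500,500),np.vstack([z(t,280,210),z(s,280,290)])]))
E
```

```text
time: 10.77
ee_pos: [0.5067, -0.2068, 0.296]
tcp_rot: [180.0, -0.1, 37.1]
wrist_force: [0.3, -0.7, -1.0]
opening: 0.0196
t 10.77 pos [ 0.5067 -0.2068  0.296 ] rot [ 1.7997e+02 -6.0000e-02  3.7130e+01] F [ 0.3 -0.7 -1. ] q6 120.6 open 0.0196
tool cm [-0.34  0.33  0.1 ] rotvec [ 0.001 -0.001  0.002]
[ 0.50665419 -0.20680807  0.29604132] [ 1.79969780e+02 -5.59560475e-02  3.71324220e+01]
tube_mouth [317.8 225.8] 0.8
tube_mouth [216. 423.] 0.74
tube_mouth mask [165.0, 295.4, 285.8, 431.2] 0.93
tube_mouth mask [229.3, 133.5, 375.9, 285.8] 0.78
rod [313.  228.3] 0.76
rod mask [292.1, 223.1, 335.4, 339.6] 0.77
rod mask [157.4, 74.6, 194.6, 106.3] 0.41
```

View pics/wg.png

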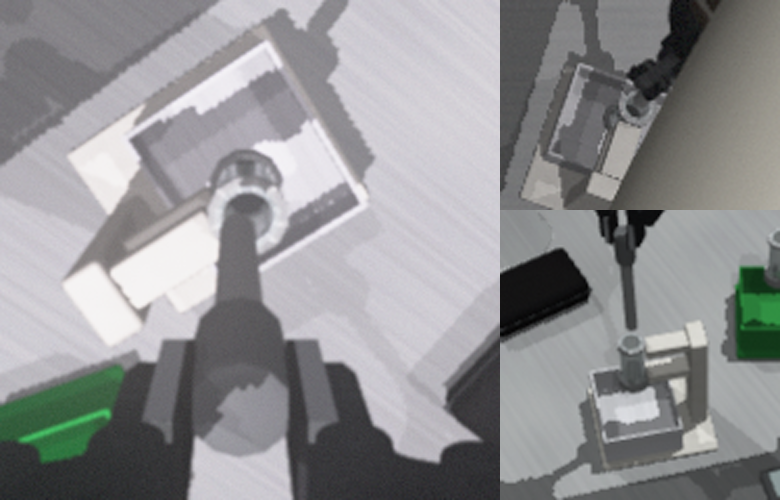

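The wrist crop shows the ring centred at about full-image (319,222.7) and the rod tip at about (315.7,224.6), nearly over the bore. The scene crop shows the rod hanging vertical just above the mouth.

```bash
python3 - <<'E'
from h import *
v=np.load("pics/w7.npy");o=dict(ee_pos=v[:3],tcp_rot=v[3:]);T=tcp(o)
m=atz(ray("wrist",(319,222.7),o),.155);t=atz(ray("wrist",(315.7,224.6),o),v[2]-.111)
print("mouth",m.round(4),"tip",t.round(4),"tip in tool",((t-T[:3,3])@T[:3,:3]).round(4),"mouth-tip tool cm",(100*(m-t)@T[:3,:3]).round(2))
im=cv2.imread("pics/w7.png")[200:250,285:355];cv2.imwrite("pics/wh.png",cv2.resize(im,(700,500),interpolation=cv2.INTER_CUBIC))
E
python3 to.py .506 -.2115 .295 37
```

```text
mouth [ 0.5062 -0.211   0.155 ] tip [ 0.509 -0.205  0.185] tip in tool [ 2.80e-03 -1.00e-04  1.11e-01] mouth-tip tool cm [-0.59  0.31  3.  ]
t 11.12 pos [ 0.5066 -0.2081  0.296 ] rot [ 1.7996e+02 -5.0000e-02  3.7040e+01] F [-0.4 -0.3 -0.8] q6 120.6 open 0.0196
tool cm [-0.25  0.24  0.1 ] rotvec [ 0.001 -0.001  0.001]
```

View pics/wh.png

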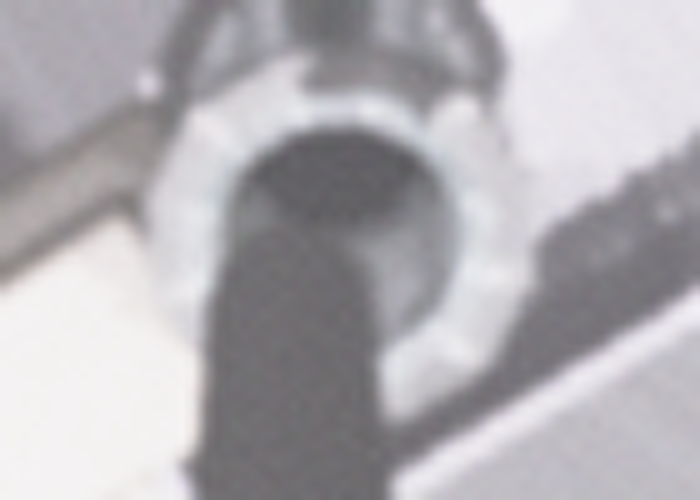

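In the close-up the bore centre is at (319.6,223.8) and the tip centre at (314,229.7), which agrees with the detector's rod mark.

```bash
python3 - <<'E'
from h import *
v=np.load("pics/w7.npy");o=dict(ee_pos=v[:3],tcp_rot=v[3:]);T=tcp(o)
m=atz(ray("wrist",(319.6,223.8),o),.155);t=atz(ray("wrist",(314,229.7),o),v[2]-.111)
print("mouth",m.round(4),"tip",t.round(4),"tip in tool",((t-T[:3,3])@T[:3,:3]).round(4),"mouth-tip tool cm",(100*(m-t)@T[:3,:3]).round(2))
E
```

```text
mouth [ 0.5057 -0.212   0.155 ] tip [ 0.5047 -0.2065  0.185 ] tip in tool [-0.0015 -0.0015  0.111 ] mouth-tip tool cm [-0.25  0.5   3.  ]
```

```bash
python3 -m pendant '[[[-0.16,0.34,0.5,0,0,0,0],[0,0,0.8,0,0,0,0],[0,0,0.6,0,0,0,0],[0,0,0.2,0,0,0,0],[0,0,0,0,0,0,0]]]'
python3 to.py .507 -.2118 .269 37
```

```text
time: 11.53
ee_pos: [0.5073, -0.2126, 0.2721]
tcp_rot: [180.0, -0.0, 37.0]
wrist_force: [-0.2, -0.2, -2.3]
opening: 0.0191
t 11.53 pos [ 0.5073 -0.2126  0.2721] rot [ 1.7999e+02 -3.0000e-02  3.6990e+01] F [-0.2 -0.2 -2.3] q6 120.3 open 0.0191
tool cm [ 0.02 -0.08  0.31] rotvec [ 0.    -0.001 -0.   ]
```

```bash
python3 -m pendant '[[[0,-0.08,0.2,0,0,0,0],[0,0,0.2,0,0,0,0],[0,0,0.2,0,0,0,0],[0,0,0.2,0,0,0,0],[0,0,0.2,0,0,0,0]]]'
python3 to.py .507 -.2118 .262 37
python3 -m pendant '[[[0,0,0.2,0,0,0,0],[0,0,0.2,0,0,0,0],[0,0,0.2,0,0,0,0],[0,0,0,0,0,0,0]]]'
python3 to.py .507 -.2118 .25 37
```

```text
time: 11.95
ee_pos: [0.5067, -0.2119, 0.2614]
tcp_rot: [180.0, -0.0, 37.0]
wrist_force: [-0.4, 0.1, -0.7]
opening: 0.0194
t 11.95 pos [ 0.5067 -0.2119  0.2614] rot [ 1.7999e+02 -4.0000e-02  3.6990e+01] F [-0.4  0.1 -0.7] q6 120.3 open 0.0194
tool cm [ 0.03  0.01 -0.06] rotvec [ 0.    -0.001 -0.   ]
time: 12.28
ee_pos: [0.5067, -0.2118, 0.2545]
tcp_rot: [180.0, -0.0, 37.0]
wrist_force: [0.1, 0.6, -1.9]
opening: 0.0198
t 12.28 pos [ 0.5067 -0.2118  0.2545] rot [ 1.7999e+02 -3.0000e-02  3.6990e+01] F [ 0.1  0.6 -1.9] q6 120.3 open 0.0198
tool cm [0.03 0.02 0.45] rotvec [ 0.    -0.001 -0.   ]
```

The tip is about 11 mm inside the tube with no contact force. I'll go down to just above the cartridge.

```bash
python3 -m pendant '[[[0,0,0.3,0,0,0,0],[0,0,0.3,0,0,0,0],[0,0,0.3,0,0,0,0],[0,0,0.3,0,0,0,0],[0,0,0.15,0,0,0,0]]]'
python3 -m pendant '[[[0,0,0.05,0,0,0,0],[0,0,0.02,0,0,0,0],[0,0,0.02,0,0,0,0],[0,0,0.02,0,0,0,0],[0,0,0.02,0,0,0,0]]]'
python3 to.py .507 -.2118 .226 37
```

```text
time: 12.7
ee_pos: [0.5068, -0.2119, 0.2399]
tcp_rot: [180.0, -0.0, 37.0]
wrist_force: [0.1, 0.8, -2.0]
opening: 0.0193
time: 13.12
ee_pos: [0.5066, -0.2118, 0.238]
tcp_rot: [180.0, -0.0, 37.0]
wrist_force: [-0.2, -0.2, -1.6]
opening: 0.0198
t 13.12 pos [ 0.5066 -0.2118  0.238 ] rot [ 1.7999e+02 -3.0000e-02  3.6990e+01] F [-0.2 -0.2 -1.6] q6 120.3 open 0.0198
tool cm [0.03 0.02 1.2 ] rotvec [ 0.    -0.001 -0.   ]
```

```bash
P='python3 -m pendant'; python3 -m pendant '[[[0,0,0.1,0,0,0,0],[0,0,0.1,0,0,0,0],[0,0,0.1,0,0,0,0],[0,0,0.05,0,0,0,0],[0,0,0.02,0,0,0,0]]]' | grep -E 'ee_|wrist'
python3 -m pendant '[[[0,0,0.02,0,0,0,0],[0,0,0.02,0,0,0,0],[0,0,0.02,0,0,0,0],[0,0,0.02,0,0,0,0],[0,0,0.02,0,0,0,0]]]' | grep -E 'ee_|wrist'
python3 -m pendant '[[[0,0,0.02,0,0,0,0],[0,0,0.02,0,0,0,0],[0,0,0.02,0,0,0,0],[0,0,0.02,0,0,0,0],[0,0,0.02,0,0,0,0]]]' | grep -E 'ee_|wrist'
python3 -m pendant '[[[0,0,0.02,0,0,0,0],[0,0,0.02,0,0,0,0],[0,0,0.02,0,0,0,0],[0,0,0.02,0,0,0,0],[0,0,0.02,0,0,0,0]]]'
```

```text
ee_pos: [0.5068, -0.2118, 0.2342]
wrist_force: [0.3, -0.1, -1.2]
ee_pos: [0.5068, -0.2118, 0.2331]
wrist_force: [0.7, -0.1, -1.1]
ee_pos: [0.5068, -0.2119, 0.2321]
wrist_force: [-0.5, 0.3, -1.2]
time: 14.78
ee_pos: [0.5068, -0.2118, 0.231]
tcp_rot: [180.0, -0.0, 37.0]
wrist_force: [1.3, 0.1, -1.4]
opening: 0.0195
```

```bash
python3 -m pendant '[[[0,0,0.03,0,0,0,0],[0,0,0.03,0,0,0,0],[0,0,0.03,0,0,0,0],[0,0,0.03,0,0,0,0],[0,0,0.02,0,0,0,0]]]' | grep -E 'ee_|wrist'
for i in 1 2 3 4 5; do python3 -m pendant '[[[0,0,0.02,0,0,0,0],[0,0,0.02,0,0,0,0],[0,0,0.02,0,0,0,0],[0,0,0.02,0,0,0,0],[0,0,0.02,0,0,0,0]]]' | grep -E 'ee_|wrist'; done; python3 to.py .507 -.2118 .226
```

```text
ee_pos: [0.5068, -0.2119, 0.2294]
wrist_force: [0.1, 0.1, -1.6]
ee_pos: [0.5068, -0.2118, 0.2283]
wrist_force: [0.3, 0.9, -0.8]
ee_pos: [0.5068, -0.2118, 0.2272]
wrist_force: [-0.1, -0.1, -1.1]
ee_pos: [0.5068, -0.2118, 0.2261]
wrist_force: [-0.4, -0.1, -0.6]
ee_pos: [0.5068, -0.2118, 0.225]
wrist_force: [-1.0, 0.1, -0.8]
ee_pos: [0.5069, -0.2118, 0.2243]
wrist_force: [0.0, 0.3, -0.2]
t 17.28 pos [ 0.5069 -0.2118  0.2243] rot [ 1.7993e+02 -8.0000e-02  3.6990e+01] F [ 0.   0.3 -0.2] q6 120.3 open 0.0194
tool cm [ 0.01  0.   -0.17] rotvec [ 0.001 -0.001 -0.   ]
```

```bash
for i in 1 2 3; do python3 -m pendant '[[[0,0,0.02,0,0,0,0],[0,0,0.02,0,0,0,0],[0,0,0.02,0,0,0,0],[0,0,0.02,0,0,0,0],[0,0,0.02,0,0,0,0]]]' | grep -E 'ee_|wrist|rot'; done; python3 to.py .507 -.2118 .226
```

```text
ee_pos: [0.507, -0.2118, 0.224]
tcp_rot: [179.9, -0.1, 37.0]
wrist_force: [-0.4, 0.4, 2.0]
ee_pos: [0.5071, -0.2118, 0.2237]
tcp_rot: [179.8, -0.2, 37.0]
wrist_force: [0.1, 1.3, 2.6]
ee_pos: [0.5073, -0.2117, 0.2234]
tcp_rot: [179.8, -0.2, 37.0]
wrist_force: [-0.1, 0.7, 3.5]
t 18.53 pos [ 0.5073 -0.2117  0.2234] rot [179.77  -0.2   37.  ] F [-0.1  0.7  3.5] q6 120.3 open 0.0195
tool cm [-0.03 -0.01 -0.26] rotvec [ 0.004 -0.004 -0.   ]
```

I have contact, with a net push of about 5 N. Now I'll raise the step gradually, which also caps the force.

```bash
python3 -m pendant '[[[0,0,0.03,0,0,0,0],[0,0,0.03,0,0,0,0],[0,0,0.03,0,0,0,0],[0,0,0.03,0,0,0,0],[0,0,0.03,0,0,0,0]]]' | grep -E 'ee_|wrist|rot'
python3 -m pendant '[[[0,0,0.04,0,0,0,0],[0,0,0.04,0,0,0,0],[0,0,0.04,0,0,0,0]]]' | grep -E 'ee_|wrist|rot'
python3 -m pendant '[[[0,0,0.04,0,0,0,0],[0,0,0.04,0,0,0,0],[0,0,0.04,0,0,0,0]]]' | grep -E 'ee_|wrist|rot';python3 to.py .507 -.2118 .226
```

```text
ee_pos: [0.5075, -0.2118, 0.2229]
tcp_rot: [179.7, -0.3, 37.0]
wrist_force: [-0.8, 0.7, 5.0]
ee_pos: [0.5076, -0.2117, 0.2225]
tcp_rot: [179.6, -0.3, 37.0]
wrist_force: [-1.3, 1.0, 5.4]
ee_pos: [0.5077, -0.2117, 0.2221]
tcp_rot: [179.6, -0.3, 37.0]
wrist_force: [-0.6, 0.8, 5.6]
t 19.45 pos [ 0.5077 -0.2117  0.2221] rot [179.57  -0.35  37.01] F [-0.6  0.8  5.6] q6 120.3 open 0.0194
tool cm [-0.06 -0.03 -0.39] rotvec [ 0.007 -0.006 -0.   ]
```

```bash
python3 -m pendant '[[[-0.02,0,0.04,0.004,-0.003,0,0],[0,0,0.04,0.003,-0.003,0,0],[0,0,0.04,0.002,-0.002,0,0],[0,0,0.04,0.001,-0.001,0,0],[0,0,0.04,0.001,-0.001,0,0]]]' | grep -E 'ee_|wrist|rot'
python3 -m pendant '[[[0,0,0.05,0.001,-0.001,0,0],[0,0,0.05,0.001,-0.001,0,0],[0,0,0.05,0.001,-0.001,0,0]]]' | grep -E 'ee_|wrist|rot'
python3 -m pendant '[[[0,0,0.05,0.001,-0.001,0,0],[0,0,0.05,0.001,-0.001,0,0],[0,0,0.05,0.001,-0.001,0,0]]]' | grep -E 'ee_|wrist|rot';python3 to.py .507 -.2118 .197 37
```

```text
ee_pos: [0.5083, -0.2123, 0.2219]
tcp_rot: [-180.0, 0.1, 37.0]
wrist_force: [-0.3, 1.3, 5.4]
ee_pos: [0.5086, -0.2123, 0.2215]
tcp_rot: [-179.9, 0.3, 37.0]
wrist_force: [-0.6, 0.4, 5.9]
ee_pos: [0.509, -0.2123, 0.2212]
tcp_rot: [-179.8, 0.3, 37.0]
wrist_force: [-0.7, 1.1, 6.5]
t 20.37 pos [ 0.509  -0.2123  0.2212] rot [-179.82    0.35   37.01] F [-0.7  1.1  6.5] q6 120.5 open 0.0194
tool cm [-0.11 -0.15  2.43] rotvec [-0.003  0.006  0.   ]
```

```bash
python3 -m pendant '[[[-0.08,-0.08,0.06,-0.002,0.004,0,0],[0,0,0.06,0,0,0,0],[0,0,0.06,0,0,0,0]]]' | grep -E 'ee_|wrist|rot'
python3 -m pendant '[[[0,0,0.07,0,0,0,0],[0,0,0.07,0,0,0,0],[0,0,0.07,0,0,0,0]]]' | grep -E 'ee_|wrist|rot'
python3 -m pendant '[[[0,0,0.07,0,0,0,0],[0,0,0.07,0,0,0,0],[0,0,0.07,0,0,0,0]]]' | grep -E 'ee_|wrist|rot';python3 to.py .507 -.2118 .197 37
```

```text
ee_pos: [0.5084, -0.2123, 0.2208]
tcp_rot: [179.9, 0.0, 37.0]
wrist_force: [-0.6, 0.8, 7.2]
ee_pos: [0.5087, -0.2122, 0.2204]
tcp_rot: [179.8, -0.1, 37.0]
wrist_force: [-0.8, 0.4, 8.4]
ee_pos: [0.5089, -0.212, 0.2201]
tcp_rot: [179.7, -0.2, 37.0]
wrist_force: [-1.4, 1.6, 8.7]
t 21.12 pos [ 0.5089 -0.212   0.2201] rot [ 1.797e+02 -1.700e-01  3.703e+01] F [-1.4  1.6  8.7] q6 120.4 open 0.0194
tool cm [-0.14 -0.14  2.3 ] rotvec [ 0.005 -0.003  0.   ]
```

```bash
python3 -m pendant '[[[-0.08,-0.08,0.08,0.003,-0.002,0,0],[-0.01,-0.01,0.08,0,0,0,0],[-0.01,-0.01,0.08,0,0,0,0]]]' | grep -E 'ee_|wrist|rot'
python3 -m pendant '[[[-0.02,-0.01,0.09,0,0,0,0],[-0.02,-0.01,0.09,0,0,0,0],[-0.02,-0.01,0.09,0,0,0,0]]]' | grep -E 'ee_|wrist|rot'
python3 -m pendant '[[[-0.02,-0.01,0.09,0,0,0,0],[-0.02,-0.01,0.09,0,0,0,0],[-0.02,-0.01,0.09,0,0,0,0]]]' | grep -E 'ee_|wrist|rot';python3 to.py .507 -.2118 .197 37
```

```text
ee_pos: [0.5081, -0.212, 0.2197]
tcp_rot: [179.7, -0.2, 37.0]
wrist_force: [-0.9, 1.2, 8.5]
ee_pos: [0.5079, -0.2122, 0.2193]
tcp_rot: [179.5, -0.3, 37.0]
wrist_force: [-0.8, 1.9, 9.3]
ee_pos: [0.5076, -0.2121, 0.2189]
tcp_rot: [179.4, -0.4, 37.0]
wrist_force: [-1.2, 2.1, 9.3]
t 21.87 pos [ 0.5076 -0.2121  0.2189] rot [179.35  -0.44  37.05] F [-1.2  2.1  9.3] q6 120.2 open 0.0196
tool cm [-0.05 -0.09  2.19] rotvec [ 0.011 -0.008  0.001]
```

```bash
python3 -m pendant '[[[-0.02,-0.02,0.1,0.006,-0.004,0,0],[-0.02,-0.01,0.1,0.001,-0.001,0,0],[-0.02,-0.01,0.1,0.001,-0.001,0,0],[-0.02,-0.01,0.1,0.001,-0.001,0,0],[-0.02,-0.01,0.1,0.001,-0.001,0,0]]]' | grep -E 'ee_|wrist|rot'
python3 -m pendant '[[[-0.02,-0.01,0.1,0.001,-0.001,0,0],[-0.02,-0.01,0.1,0.001,-0.001,0,0],[-0.02,-0.01,0.1,0.001,-0.001,0,0],[-0.02,-0.01,0.1,0.001,-0.001,0,0]]]' | grep -E 'ee_|wrist|rot'; python3 to.py .507 -.2118 .197 37
```

```text
ee_pos: [0.5072, -0.2126, 0.2162]
tcp_rot: [179.7, -0.1, 37.0]
wrist_force: [0.8, 0.8, 6.7]
ee_pos: [0.5069, -0.213, 0.2129]
tcp_rot: [179.8, 0.1, 37.0]
wrist_force: [0.2, 0.8, 5.2]
t 22.62 pos [ 0.5069 -0.213   0.2129] rot [1.7983e+02 6.0000e-02 3.7050e+01] F [0.2 0.8 5.2] q6 120.2 open 0.0197
tool cm [ 0.08 -0.09  1.59] rotvec [0.003 0.001 0.001]
```

```bash
python3 -m pendant '[[[0.01,-0.02,0.05,0.001,0,0,0],[0,0,0.05,0,0,0,0],[0,0,0.05,0,0,0,0],[0,0,0.05,0,0,0,0],[0,0,0.05,0,0,0,0]]]' | grep -E 'ee_|wrist|rot'
python3 -m pendant '[[[0,0,0.05,0,0,0,0],[0,0,0.05,0,0,0,0],[0,0,0.05,0,0,0,0],[0,0,0.05,0,0,0,0],[0,0,0.05,0,0,0,0]]]' | grep -E 'ee_|wrist|rot';python3 to.py .507 -.2118 .195 37
```

```text
ee_pos: [0.5072, -0.2128, 0.2104]
tcp_rot: [179.9, 0.0, 37.0]
wrist_force: [-1.0, 0.4, 4.4]
ee_pos: [0.5074, -0.2126, 0.2079]
tcp_rot: [179.8, -0.0, 37.1]
wrist_force: [-0.8, 1.2, 4.9]
t 23.45 pos [ 0.5074 -0.2126  0.2079] rot [ 1.7985e+02 -2.0000e-02  3.7060e+01] F [-0.8  1.2  4.9] q6 120.2 open 0.0195
tool cm [ 0.02 -0.09  1.29] rotvec [ 0.003 -0.     0.001]
```

```bash
python3 -m pendant '[[[0,-0.03,0.06,0.001,0,0,0],[0,0,0.06,0,0,0,0],[0,0,0.06,0,0,0,0],[0,0,0.06,0,0,0,0],[0,0,0.06,0,0,0,0]]]' | grep -E 'ee_|wrist|rot'
python3 -m pendant '[[[-0.01,0,0.06,0,0,0,0],[0,0,0.06,0,0,0,0],[0,0,0.06,0,0,0,0],[0,0,0.06,0,0,0,0],[0,0,0.06,0,0,0,0]]]' | grep -E 'ee_|wrist|rot';python3 to.py .507 -.2118 .195 37
```

```text
ee_pos: [0.5073, -0.2124, 0.2046]
tcp_rot: [179.9, -0.0, 37.1]
wrist_force: [-0.8, 1.1, 3.5]
ee_pos: [0.5072, -0.2125, 0.2009]
tcp_rot: [179.9, -0.0, 37.1]
wrist_force: [-0.9, -0.4, 4.1]
t 24.28 pos [ 0.5072 -0.2125  0.2009] rot [ 1.7991e+02 -1.0000e-02  3.7060e+01] F [-0.9 -0.4  4.1] q6 120.2 open 0.0197
tool cm [ 0.03 -0.07  0.59] rotvec [ 0.002 -0.     0.001]
```

```bash
for i in 1 2 3; do python3 -m pendant '[[[0,0,0.05,0,0,0,0],[0,0,0.05,0,0,0,0],[0,0,0.05,0,0,0,0],[0,0,0.05,0,0,0,0],[0,0,0.05,0,0,0,0]]]' | grep -E 'ee_|wrist|rot'; done; python3 to.py .507 -.2118 .195 37
```

```text
ee_pos: [0.5066, -0.2125, 0.1961]
tcp_rot: [-179.9, 0.1, 37.1]
wrist_force: [-0.6, -0.3, -1.1]
ee_pos: [0.5065, -0.2125, 0.1921]
tcp_rot: [-179.9, 0.2, 37.0]
wrist_force: [0.2, 0.5, -1.2]
ee_pos: [0.5066, -0.2125, 0.1894]
tcp_rot: [-179.9, 0.2, 37.0]
wrist_force: [-0.2, 0.4, -1.6]
t 25.53 pos [ 0.5066 -0.2125  0.1894] rot [-1.7988e+02  1.5000e-01  3.7050e+01] F [-0.2  0.4 -1.6] q6 120.2 open 0.0193
tool cm [ 0.08 -0.03 -0.56] rotvec [-0.002  0.003  0.001]
```

The push force vanished at a TCP height of about 0.197, so the cartridge is free. I'll withdraw straight up and check the tray.

```bash
python3 -m pendant '[[[0,0,-0.6,-0.002,0.003,0,0],[0,0,-1,0,0,0,0],[0,0,-1.2,0,0,0,0],[0,0,-1.2,0,0,0,0],[0,0,-1.2,0,0,0,0]]]' | grep -E 'ee_|wrist|rot'
python3 -m pendant '[[[0,0,-1.3,0,0,0,0],[0,0,-1.3,0,0,0,0],[0,0,-1.3,0,0,0,0],[0,0,-1.3,0,0,0,0],[0,0,-0.6,0,0,0,0]]]' | grep -E 'ee_|wrist|rot'
python3 to.py .489 .228 .30 37
python3 look.py w8 cartridge
python3 - <<'E'
from h import *
s=save("scene","s8")[120:240,220:340,::-1]
w=cv2.imread("pics/w8.png")[110:310,190:390]
z=lambda i:cv2.resize(i,(400,400),interpolation=cv2.INTER_CUBIC)
cv2.imwrite("pics/wi.png",np.hstack([z(w),z(s)]))
for m in bot.mark_of("scene","cartridge"): print(m)
E
```

```text
ee_pos: [0.5053, -0.212, 0.2433]
tcp_rot: [-179.8, 0.1, 37.0]
wrist_force: [0.6, -0.6, -1.8]
ee_pos: [0.5047, -0.2119, 0.3106]
tcp_rot: [180.0, -0.1, 37.0]
wrist_force: [-0.2, -0.7, -1.5]
t 26.37 pos [ 0.5047 -0.2119  0.3106] rot [ 1.7996e+02 -7.0000e-02  3.7040e+01] F [-0.2 -0.7 -1.5] q6 120.2 open 0.0196
tool cm [ 25.24 -36.07   1.06] rotvec [ 0.001 -0.001  0.001]
[ 0.50474761 -0.21192142  0.31057508] [ 1.79956219e+02 -6.99049564e-02  3.70387827e+01]
{'uv': [233.3, 145.0], 'confidence': 0.71}
{'uv': [282.9, 199.5], 'confidence': 0.39}
```

View pics/wi.png

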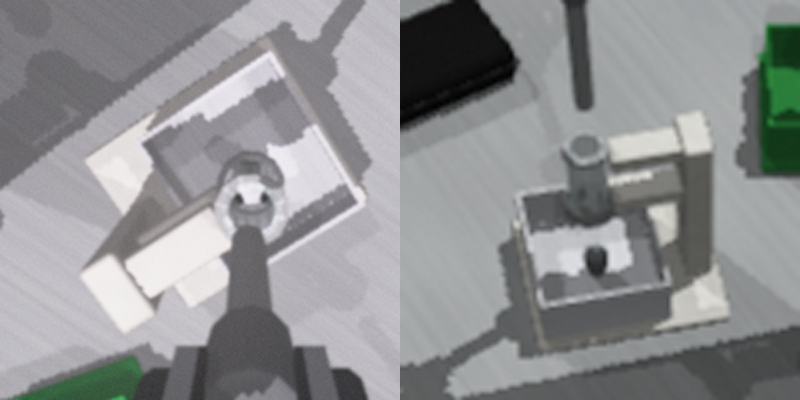

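The scene crop shows the cartridge lying in the tray at about scene pixel (279,198). The wrist crop shows the bore empty. Next I'll carry the rod back to its holder.

```bash
python3 -m pendant '[[[2.1,-3,0,0,0,0,0],[2.1,-3,0,0,0,0,0],[2.1,-3,0,0,0,0,0],[2.1,-3,0,0,0,0,0],[2.1,-3,0,0,0,0,0]]]' | grep -E 'ee_|rot'
python3 -m pendant '[[[2.1,-3,0,0,0,0,0],[2.1,-3,0,0,0,0,0],[2.1,-3,0,0,0,0,0],[2.1,-3,0,0,0,0,0],[0.7,-1,0,0,0,0,0]]]' | grep -E 'ee_|rot'
python3 to.py .4890 .2280 .22 36.7
```

```text
ee_pos: [0.4968, -0.029, 0.3004]
tcp_rot: [-179.5, 0.5, 36.4]
ee_pos: [0.4889, 0.1402, 0.2958]
tcp_rot: [-179.3, 0.8, 36.5]
t 27.45 pos [0.4889 0.1402 0.2958] rot [-179.3     0.77   36.48] F [-0.3 -0.1 -1.2] q6 159.3 open 0.0197
tool cm [ 5.33 -6.97  7.59] rotvec [-0.012  0.013 -0.004]
```

```bash
python3 -m pendant '[[[1.8,-2.3,0.5,-0.012,0.013,-0.004,0],[1.8,-2.3,1,0,0,0,0],[1.3,-1.7,1,0,0,0,0],[0.2,-0.3,1,0,0,0,0],[0,0,0.5,0,0,0,0]]]' | grep -E 'ee_|rot'
python3 -m pendant '[[[0,0,0,0,0,0,0]]]' | grep -E 'ee_|rot'
python3 to.py .4890 .2280 .20 36.7
```

```text
ee_pos: [0.4876, 0.2316, 0.25]
tcp_rot: [-179.9, 0.3, 37.0]
ee_pos: [0.4868, 0.2316, 0.248]
tcp_rot: [-179.9, 0.4, 37.1]
t 27.95 pos [0.4868 0.2316 0.248 ] rot [-179.89    0.44   37.11] F [ 0.6  0.2 -1.5] q6 168.3 open 0.0192
tool cm [-0.01  0.43  4.8 ] rotvec [-0.002  0.008  0.007]
```

```bash
python3 -m pendant '[[[0,0.35,1,-0.002,0.008,0.007,0],[0,0.05,1.2,0,0,0,0],[0,0,1.2,0,0,0,0],[0,0,0.5,0,0,0,0],[0,0,0,0,0,0,0]]]' | grep -E 'ee_|rot'
python3 to.py .4890 .2280 .187 36.7
```

```text
ee_pos: [0.489, 0.2247, 0.2078]
tcp_rot: [180.0, 0.0, 36.5]
t 28.37 pos [0.489  0.2247 0.2078] rot [1.7997e+02 5.0000e-02 3.6510e+01] F [-0.3  0.6 -0.3] q6 168.2 open 0.0195
tool cm [ 0.2  -0.27  2.08] rotvec [ 0.001  0.001 -0.003]
```

```bash
python3 -m pendant '[[[0.15,-0.22,0.5,0,0,-0.002,0],[0,0,0.6,0,0,0,0],[0,0,0.4,0,0,0,0],[0,0,0.1,0,0,0,0],[0,0,0,0,0,0,0]]]' | grep -E 'ee_|rot'
python3 to.py .4890 .2280 .187 36.7; python3 look.py w9 holder rod
python3 - <<'E'
from h import *
s=save("scene","s9")[270:360,340:430,::-1]
w=cv2.imread("pics/w9.png")[140:290,240:390]
z=lambda i:cv2.resize(i,(400,400),interpolation=cv2.INTER_CUBIC)
cv2.imwrite("pics/wj.png",np.hstack([z(w),z(s)]))
E
```

```text
ee_pos: [0.4896, 0.2265, 0.1924]
tcp_rot: [179.9, -0.1, 36.5]
t 28.78 pos [0.4896 0.2265 0.1924] rot [ 1.7994e+02 -6.0000e-02  3.6530e+01] F [-0.3  0.2 -1.4] q6 168.3 open 0.0195
tool cm [ 0.04 -0.16  0.54] rotvec [ 0.001 -0.001 -0.003]
[0.48959068 0.22648957 0.192408  ] [ 1.79939567e+02 -6.48600974e-02  3.65338927e+01]
holder [313.  208.9] 0.57
holder mask [270.0, 166.4, 358.5, 252.4] 0.87
rod [313.9 233.8] 0.92
rod [354.5 131.7] 0.61
rod [282.  116.7] 0.56
rod mask [354.0, 109.3, 401.7, 151.7] 0.62
rod mask [292.4, 225.6, 339.6, 337.6] 0.6
rod mask [243.1, 83.8, 291.8, 124.8] 0.56
rod mask [470.7, 298.3, 515.6, 346.2] 0.22
```

View pics/wj.png

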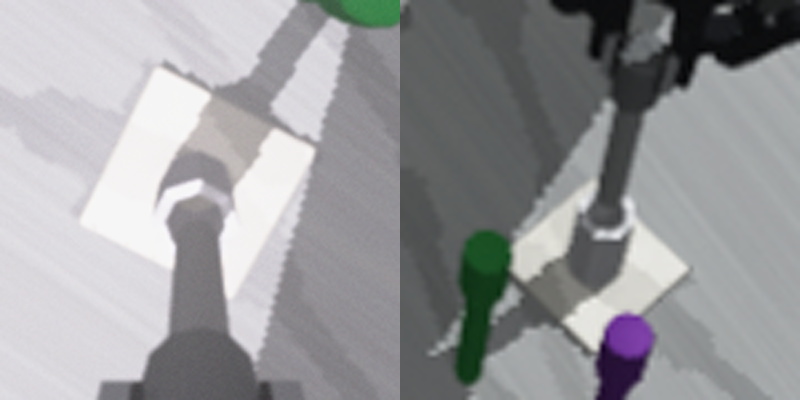

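Both crops show the shaft tip just over the socket's bright rim, at about (314,230) in the wrist view. I'll trim the position by 1.5 mm and lower slowly.

```bash
python3 -m pendant '[[[0.03,-0.14,0.3,0,0,-0.002,0],[0,0,0.4,0,0,0,0],[0,0,0.4,0,0,0,0],[0,0,0.4,0,0,0,0],[0,0,0.2,0,0,0,0]]]' | grep -E 'ee_|rot|wrist'
python3 -m pendant '[[[0,0,0.3,0,0,0,0],[0,0,0.3,0,0,0,0],[0,0,0.2,0,0,0,0],[0,0,0,0,0,0,0]]]' | grep -E 'ee_|rot|wrist'
python3 to.py .4890 .2280 .1172 36.7
```

```text
ee_pos: [0.4893, 0.2283, 0.1747]
tcp_rot: [179.9, -0.1, 36.7]
wrist_force: [-0.5, -0.4, -2.2]
ee_pos: [0.4889, 0.2281, 0.1646]
tcp_rot: [179.9, -0.1, 36.7]
wrist_force: [-0.2, -0.3, -1.6]
t 29.83 pos [0.4889 0.2281 0.1646] rot [ 1.7994e+02 -6.0000e-02  3.6670e+01] F [-0.2 -0.3 -1.6] q6 168.4 open 0.0194
tool cm [-0.    0.01  4.74] rotvec [ 0.001 -0.001 -0.   ]
```

Tip is in the socket with no contact force. I'll lower it the rest of the way.

```bash
python3 -m pendant '[[[0,0,0.5,0,0,0,0],[0,0,0.6,0,0,0,0],[0,0,0.6,0,0,0,0],[0,0,0.6,0,0,0,0],[0,0,0.5,0,0,0,0]]]' | grep -E 'ee_|wrist'
python3 -m pendant '[[[0,0,0.4,0,0,0,0],[0,0,0.4,0,0,0,0],[0,0,0.3,0,0,0,0],[0,0,0.2,0,0,0,0],[0,0,0.1,0,0,0,0]]]' | grep -E 'ee_|wrist'
python3 to.py .4890 .2280 .1172 36.7
```

```text
ee_pos: [0.4894, 0.2282, 0.135]
wrist_force: [-0.1, 0.2, -1.1]
ee_pos: [0.4888, 0.2279, 0.1177]
wrist_force: [-0.2, -0.1, -1.8]
t 30.67 pos [0.4888 0.2279 0.1177] rot [ 1.7995e+02 -3.0000e-02  3.6670e+01] F [-0.2 -0.1 -1.8] q6 168.4 open 0.0198
tool cm [0.02 0.01 0.05] rotvec [ 0.001 -0.001 -0.001]
```

```bash
python3 -m pendant '[[[0,0,0.03,0,0,0,0],[0,0,0.03,0,0,0,0],[0,0,0.03,0,0,0,0],[0,0,0.03,0,0,0,0],[0,0,0,0,0,0,0]]]' 30| grep -E 'ee_|wrist'
python3 -m pendant '[[[0,0,0,0,0,0,30],[0,0,0,0,0,0,40],[0,0,0,0,0,0,55],[0,0,0,0,0,0,60],[0,0,0,0,0,0,60]]]' | grep -E 'ee_|wrist|open'
python3 -m pendant '[[[0,0,0,0,0,0,60],[0,0,0,0,0,0,60]]]' | grep -E 'ee_|wrist|open'
python3 to.py .4890 .2280 .1172 36.7
```

```text
ee_pos: [0.4891, 0.2281, 0.117]
wrist_force: [0.3, -0.5, -1.4]
ee_pos: [0.4897, 0.2284, 0.1182]
wrist_force: [0.6, -0.1, 0.0]
opening: 0.0514
ee_pos: [0.4898, 0.2284, 0.1184]
wrist_force: [-0.6, 0.5, 0.3]
opening: 0.0509
t 31.67 pos [0.4898 0.2284 0.1184] rot [179.91  -0.22  36.67] F [-0.6  0.5  0.3] q6 168.4 open 0.0509
tool cm [-0.09 -0.02  0.11] rotvec [ 0.002 -0.004 -0.001]
```

Released. I'll retreat straight up and check.

```bash
python3 -m pendant '[[[0,0,-0.8,0,0,0,60],[0,0,-1.2,0,0,0,60],[0,0,-1.5,0,0,0,60],[0,0,-2,0,0,0,60],[0,0,-2,0,0,0,60]]]' | grep -E 'ee_|wrist'
python3 -m pendant '[[[0,0,-2.5,0,0,0,60],[0,0,-2.5,0,0,0,60],[0,0,-2,0,0,0,60],[-2,1,0,0,0,0,60],[-2,1,0,0,0,0,60]]]' | grep -E 'ee_|wrist'
python3 -m pendant '[[[-3,0,0,0,0,0,60],[-3,0,0,0,0,0,60],[-1,0,0,0,0,0,60],[0,0,0,0,0,0,60],[0,0,0,0,0,0,60]]]' | grep -E 'ee_|wrist'
python3 look.py w10 rod_handle
python3 - <<'E'
from h import *
s=save("scene","s10")[110:390,180:460,::-1];w=cv2.imread("pics/w10.png")[0:400,120:520]
z=lambda i:cv2.resize(i,(400,400) if i is w else (400,400),interpolation=cv2.INTER_CUBIC)
cv2.imwrite("pics/wk.png",np.hstack([z(s),z(w)]))
for c in("scene","top"):
    bot.camera(c)
    for t in["rod_handle","vial_a","meter","case_a","spray","dish"]: print(c,t,[np.round(m["uv"],1).tolist() for m in bot.mark_of(c,t)])
E
```

```text
ee_pos: [0.4876, 0.2274, 0.1951]
wrist_force: [0.5, 0.3, 1.0]
ee_pos: [0.4686, 0.1893, 0.278]
wrist_force: [-0.5, -0.4, -1.1]
ee_pos: [0.4099, 0.1437, 0.2849]
wrist_force: [-0.2, 0.2, -0.5]
[0.40994627 0.14374539 0.2849188 ] [179.70109488  -0.90202092  36.71625095]
rod_handle [287.9  90.6] 0.81
rod_handle mask [324.2, 3.6, 353.4, 43.8] 0.91
rod_handle mask [258.3, 0.3, 278.3, 28.6] 0.79
rod_handle mask [272.2, 70.8, 300.6, 107.9] 0.76
scene rod_handle [[359.6, 328.0], [389.7, 352.2], [391.8, 301.0]]
scene vial_a [[288.9, 275.4], [320.9, 261.7], [385.6, 329.9]]
scene meter [[358.3, 233.0], [434.6, 429.5]]
scene case_a [[227.2, 145.1], [435.2, 425.7]]
scene spray [[228.7, 323.5]]
scene dish [[207.4, 264.8]]
top rod_handle []
top vial_a [[329.3, 208.0], [325.7, 245.8]]
top meter [[330.1, 299.6]]
top case_a [[511.4, 239.3]]
top spray [[313.4, 145.0]]
top dish [[380.7, 149.8]]
```

View pics/wk.png

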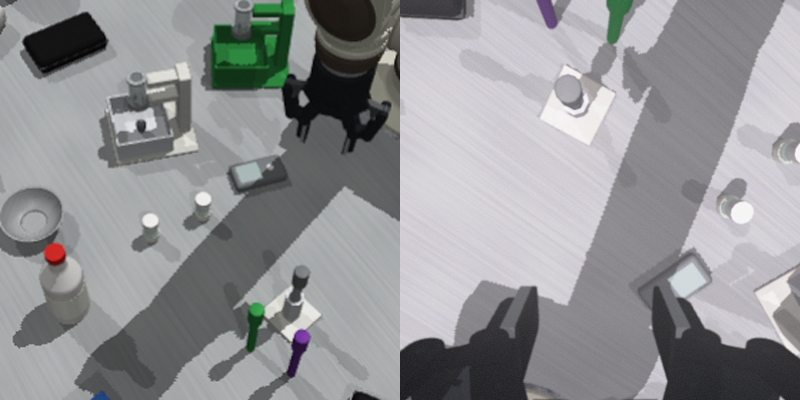

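The steel rod stands fully down in its holder: its handle is at scene pixel (391,301), against (390,303) at the start. The cartridge lies in the tray. The bystanders are within about 3 px of their first positions, and the gripper touches nothing.

```bash
python3 -c "
from workcell import bot
print(bot.get_obs()['qd'].round(1)); print(bot.job_done())"
```

```text
[-0.   0.1  0.  -0.1 -0.1  0.1]
the job is handed in; nothing more can be done
None
```

The cartridge is out of the tube and lying in the dispenser's tray, and the steel rod is back in its holder. I handed the job in at about 34 s.

**Push force:** the highest wrist reading while pushing was 9.3 N, about 10.5 N with the rod's own weight allowed for, so under the 20 N limit. The force was read only at the end of each short call of 3 to 5 rows, so a brief peak in between would not have shown. The cartridge went faster than I intended, about 9 mm/s, for under a second once the lips gave way, but the force was falling then.

**Last checks:**
- **Cartridge:** the push force dropped to nothing at the expected depth, and the scene picture shows the cartridge in the tray. The wrist view after the push showed the bore empty.
- **Rod:** I released it at the height where I had picked it up, to within a millimetre. Its handle is within about 2 px of its starting position in the scene picture.
- **Other objects:** every bystander found again was within about 4 px of where it started. The arm was still, and the gripper was clear of everything.

**Checks that disagreed or failed:**
- **Grip width:** the gripper read about 19.5 mm on the 23 mm handle throughout, but the pictures showed it well centred and it held without visible slip.
- **Top camera:** on the last look it did not find the rod handle and found only one of the two cases. The scene camera found both cases and all three rods.

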